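# Chuck a chip in the reballing jig and lay the stencil

## Robot

A 7-joint arm with a two-finger parallel gripper is mounted at the origin on the work surface. World frame = base frame: x ahead of the robot, y to its left, z up, the work surface at z = 0. Lengths are in m, angles in rad, forces in N, time in s.
With the tool pointing down it reaches from about 0.35 to 0.9 m from the base axis. Payload 8.1 kg.
Tool frame: the origin (TCP) lies at the very end of the fingers, on their centre line; the grasp point (between the pads) lies 19 mm behind it (grasp_offset is the distance from the TCP to the grasp point, in m); z points along the fingers, y is the line along which they close (so a half turn about z gives the same grasp; the last joint's range is limited). The gripper opens to 92 mm and grips with 3 to 60 N. Pads are 19 mm wide; open, the fingers measure 130 mm over their backs; the gripper's body (75 mm by 190 mm) begins 47 mm behind the grasp point.
Start: joints at [-1.407, 0.434, 0.025, 1.573, -0.012, 1.134, -0.075], TCP at [0.165, 0.603, 0.201] pointing down, gripper open.
Joint ranges: [-2.62, 2.62], [-0.44, 2.09], [-1.27, 1.32], [0.08, 2.57], [-1.32, 4.46], [0.12, 2], [-2.74, 2.74]. Speed limits (rad/s): [2.22, 2.22, 3.01, 3.01, 3.14, 3.14, 3.14].

## Interface

Orientations are given as a rotation vector (axis times angle).
In Python, from cell import observe, get_image, camera_params, sign_off, silhouettes, grasp_offset gives the robot as it stands. The module is installed in compiled form; this text tells all that it offers.
- The arm moves only by the tool jog_arm, never from a script. Its argument "motion" is a list that holds one entry, the list of rows, each a list of 7 numbers: the shift along the tool's x, y, z in m, then the turn, a rotation vector about the tool's x, y, z in rad, then the closure, from -1 (fully open) to 1 (shut), so that 0 is half open. In form: [[[dx, dy, dz, wx, wy, wz, hand], ...]]. A call has 1 to 10 rows; each row is the pose to reach, as a shift and turn from the pose commanded when the call began, along the tool's axes at that moment; what a row does not reach only later rows make up. A row lasts 1/12 s, in which the tool goes at most 41.7 mm and 7.16 degrees, less where a joint would pass 70% of its speed; a pose out of reach is approached as far as the arm can. A call with a gripper value outside its range is refused whole. The fingers move at their own pace and stop on an object; "force" is the grip in N (left out, the last holds). Time passes only in rows, so rows that repeat a pose let the fingers close. It gives the time, the measured TCP pose, the force, the opening and the grip force at its end, in the units of the state.
- observe(): the state, without advancing time (a new reading comes with each control period).
- get_image(name): name is "side" or "top"; returns the picture (400x640x3 uint8, red, green, blue); there is no depth.
- camera_params(name): a dict with "vertical_fov" (degrees; the focal length in pixels is half the picture's height over the tangent of half this angle, whatever the lens; pixels are square), "cx", "cy" (the principal point, pixels), "T" (4x4, takes a point from camera to world coordinates). Camera axes: x right, y down, z forward; pixel columns grow to the right and rows downward; lengths in m; the calibration is good to about 2 mm. A picture is of the moment at which its call begins. camera_params takes no time and is no camera call.
- sign_off(): hands the job in; it is judged then, once.
Trained networks look in the newest picture that a camera, given by its name, has taken for a name from the list of things; names that differ only in an ending like _2 or _b are one class to them, and where a whole thing is asked for, a point or a joint stands for the part that bears it (a point fixed in the world has none). Each returns a list of dicts, best first, with "p" (0 to 1); they miss things now and then, are a little off and sometimes report something else, mostly with a low value. They report only what shows in the picture. A call takes as long as a camera call.
- silhouettes(query, camera): "mask" (400x640 bool, what is visible of it) and "pixel" ([column, row] in pixels, amid what is visible of it).
The state is a dict: "clock": time; "joints": joint angles; "dq": joint speeds; "joint_efforts": joint torques, N m; "position": TCP position; "ee_rot": TCP orientation; "force": force on the tool from outside, world axes, zero at the start; "ft_torque": the same for the moment, N m; "width": opening from 0.0 (shut) to 1.0 (fully open); "gripper_force": force on a finger pad.
Only numpy, scipy, OpenCV 4.12 (cv2) and the standard library are available. Lean on these libraries where they do the work, as an engineer would, in place of code of your own. Each camera call takes 0.05 s, during which the arm holds its last target. There are 200 camera calls.

## Task

Get the reballing jig ready: set the larger of the two chips on the cooling bar, gold pads up, on the jig's pedestal square between its open corner jaws, let go of it, and turn the jig's knurled ring clockwise (seen from above) until both jaws grip the chip tightly. Then lay the framed stencil, right side up as it lies, over the jig so that its two end holes drop over the two pins and it lies flat on both rests, let it go, and leave everything else where it lies.

Things in the scene. Friction and masses are not known exactly. Their poses are not given: they have to be found in the camera images.
- jig: Chip-reballing jig fixed to the bench: aluminium base 212 x 90 mm, long along its x; origin under its centre, base top at 12 mm, z up. In the middle a round upright chuck; at each end, 90 mm from the centre along x, a rest 28 (x) x 76 (y) mm, top at 49.5 mm, with one bullet-nosed steel pin 6 mm thick, 9.5 mm tall. Between the rests (76 mm either way) only the chuck rises above the base.
- pedestal (a point): Centre of the top of the chuck's 17 mm square pedestal, 44 mm above the jig's origin, axes as the jig's: the chip's underside rests here, sides along x and y (any quarter turn). The jaws, at corners (+x,+y) and (-x,-y), cover 6 mm of each side and rise 3.5 mm above this point; the middles of the sides are free for fingers. The steel face around (radius 30 mm) is 4.5 mm lower.
- rests (a point): Point on the chuck's axis, level with the tops of the two rests, 49.5 mm above the jig's origin and 0.5 mm above the top of a seated chip. Axes as the jig's; the pins stand 90 mm along +x and -x from it. The middle of the stencil's underside comes to lie here.
- ring_mid (a point): Centre of the knurled steel ring, on the upright chuck axis at the ring's mid-height, 29 mm above the jig's origin; turns with the ring. The ring is 63 mm in diameter (64 over the knurls), 16 mm tall: pinch it across its diameter from above. Jaws and chip stay within 31 mm of the axis and rise at most 20 mm above this point. Below the ring 9 mm are free down to the base.
- ring (a joint): Turn of the ring in rad, clockwise seen from above: 0 jaws fully open, 1.8 end stop. Needs about 0.25 N m and stays where it is left. Each jaw moves in 3.2 mm along the diagonal per rad and meets the chip at about 1.44; beyond that the jaws press harder, and from about 1.65 to the stop the chip is tight, without harm to it.
- jaw_a: Dark steel V jaw, 7.5 mm tall, at the pedestal's (+x,+y) corner, driven by the ring. Its frame is the jig's, shifted with the jaw's slide along the diagonal (3.25 mm in x and in y when open, 0 when it meets the chip).
- jaw_b: The same jaw at the (-x,-y) corner; both move together.
- chip: The larger chip: black package with a dark green top and a grid of gold pads, 31 x 31 x 5 mm, 14 g; origin at the centre of its underside, x and y along its sides, z up out of the pads. Lies on top of the cooling bar, about square to it, overhanging 3.5 mm on each long side of the bar.
- bar: Fixed finned aluminium cooling bar 100 x 24 x 14 mm, long along its own x; origin under its centre. One chip lies near each end, about 25 mm from the centre; either may hold the larger.
- stencil: Stencil in an aluminium frame, flat on the mat: 206 x 60 mm (its x and y), 8 mm tall, about 160 g; origin under its centre. Two side bars 8 mm wide run along x, a thin perforated steel sheet lies between them at the underside, and in each end, 90 mm from the centre along x, is an upright through hole 8 mm in diameter. It fits either way round.
- small_chip: Bystander: smaller chip, 18 x 18 x 4 mm, on the same bar. Origin under its centre.
- phone: Bystander: phone lying face up, 74 x 156 x 8 mm. Origin under its centre.
- battery: Bystander: flat dark phone battery 62 x 80 x 5 mm. Origin under its centre.
- tweezers: Bystander: steel tweezers, 118 mm long, 7 mm tall. Origin under the centre.
- ball_jar: Bystander: small jar, 26 mm in diameter, 34 mm tall. Origin under its centre.
- driver: Bystander: small screwdriver 150 mm long, lying on the mat.
- solvent: Bystander: clear bottle with white cap, 52 mm in diameter, 130 mm tall. Origin under its centre.

How it is judged:
On the way, in this order (a step that is already met when the one before it is completed fails the run):
1. the chip lies flat on the pedestal between the still open jaws, let go (horizontal distance between chip and pedestal below 0.005 m and z of chip in the frame of pedestal between -0.002 and 0.0015 m and angle between chip's own z axis and vertical below 0.05 rad and contact force between the fingers and chip below 0.1 N and value of joint ring below 0.9 rad), for 0.2 s.
2. the ring is turned until both jaws press on the chip (contact force between each of jaw_a, jaw_b and chip above 3 N and horizontal distance between chip and pedestal below 0.002 m and z of chip in the frame of pedestal between -0.002 and 0.0015 m and angle between chip's own z axis and vertical below 0.04 rad), for 0.2 s.
3. the stencil lies over both pins, flat on the rests (all of step 2 and horizontal distance between stencil and rests below 0.0025 m and z of stencil in the frame of rests between -0.002 and 0.0015 m and angle between stencil's own z axis and vertical below 0.02 rad and angle between the x axis of stencil and the x axis of rests, either way round below 0.04 rad), for 0.2 s.
At the end, for the whole second after the job is handed in: Chip flat on the pedestal, pads up, within 2 mm of its centre, each jaw pressing it with over 3 N; stencil right side up, flat on both rests (within 1.5 mm, tilt under 0.02 rad) over both pins (centre within 2.5 mm, along the jig within 0.04 rad); all released and at rest (all of step 3 and linear speed of stencil below 0.01 m/s and velocity of joint ring between -0.05 and 0.05 rad/s); the robot touches nothing.
It fails at once if a bystander is pushed more than 25 mm from its place (distance of any of small_chip, phone, battery, tweezers, ball_jar, driver, solvent from where it was at the start of the episode above 0.025 m).
It also fails if it takes over 72 s, if anything falls off the work surface, if the arm or the gripper's body presses on something with over 40 N, if the wrist force passes 120 N, or if a joint passes its speed limit or range.

## Working session

There is one attempt and no reset: what is moved stays moved. The work goes in short steps, Python scripts to look and compute and a tool call to move; the robot and the scene stay as the last step left them, time stands still between calls to the robot, and variables do not carry over. Pictures are saved under pics/ and viewed, at most 10 in all, crops included, and the job is handed in when it is done.

Besides the shell and the picture viewer there is one more tool, called after "Request:" by a JSON object that holds its "name" and its "arguments", one argument or row to a line. jog_arm: Moves the arm, as the interface text tells. Its arguments: {"type":"object","properties":{"motion":{"type":"array"},"force":{"type":"number"}},"required":["motion"]}

```bash
mkdir -p pics
python3 - <<'E'
from cell import *
import cv2,numpy as np
o=observe();print(o['clock'],o['position'],o['ee_rot'],o['width'],grasp_offset if not callable(grasp_offset) else grasp_offset())
for n in('top','side'):
    p=camera_params(n);print(n,p['vertical_fov'],p['cx'],p['cy'],np.round(p['T'],4).tolist())
    cv2.imwrite(f'pics/{n}0.png',get_image(n)[:,:,::-1])
E
```

```text
0.0 [0.16467264 0.602325   0.19984474] [-4.17931347e-01 -3.11358061e+00  2.50529839e-03] 1.0015715191189904 0.0188
top 54.818864620138925 319.22856186298617 192.23986290744938 [[-0.0153, -0.9904, 0.1376, 0.4706], [-0.9999, 0.0159, 0.0031, 0.0739], [-0.0053, -0.1375, -0.9905, 1.0144], [0.0, 0.0, 0.0, 1.0]]
side 43.0471778818487 337.80361653025716 199.5360951471654 [[-0.9214, -0.2358, 0.3088, 0.2349], [-0.3879, 0.6039, -0.6962, 0.9462], [-0.0223, -0.7613, -0.648, 0.8664], [0.0, 0.0, 0.0, 1.0]]
```

View pics/top0.png

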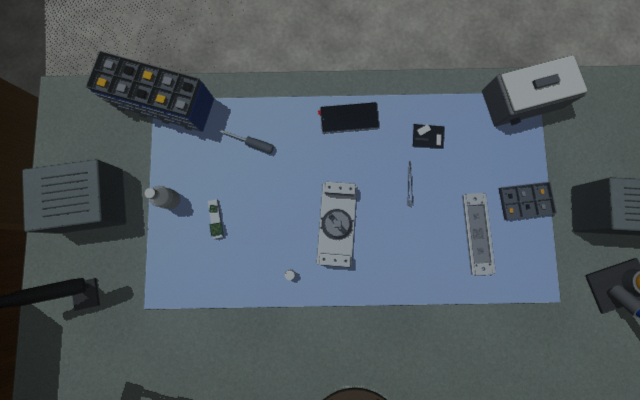

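View pics/side0.png

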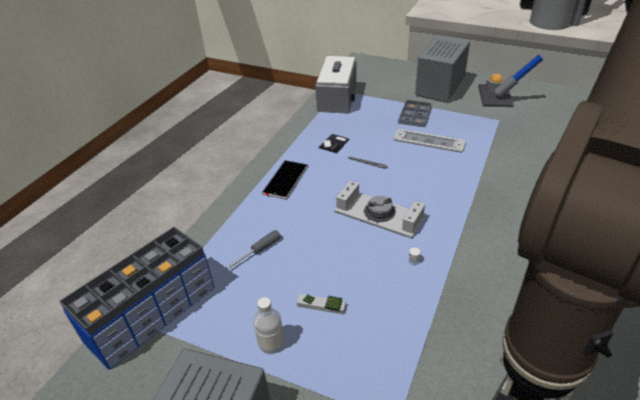

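The top view shows the bar at (215,220) with the larger chip on its lower end at about (215,230), the jig at (337,224), the stencil at (479,234) and the jar at (291,275). The side view shows the same layout: bar (322,303), jig (380,210), stencil (430,140). Next I'll fit box models to the masks in both cameras.

```bash
cat > h.py <<'E'
import numpy as np,cv2
from cell import *
from scipy.optimize import minimize
from scipy.spatial.transform import Rotation as Ro
S=8
def box(a,b,z0,z1,cx=0,cy=0): return np.array([[cx+i*a/2,cy+j*b/2,z] for i in(-1,1) for j in(-1,1) for z in(z0,z1)])
def cyl(r,z0,z1,cx=0): 
    t=np.linspace(0,2*np.pi,40);return np.array([[cx+r*np.cos(q),r*np.sin(q),z] for q in t for z in(z0,z1)])
M={'chip':[box(.031,.031,.014,.019)],'stencil':[box(.206,.060,0,.008)],
'jig':[box(.212,.09,0,.012),cyl(.032,.012,.037),cyl(.03,.037,.0395)]+[box(.028,.076,.012,.0495,s*.09) for s in(-1,1)]+[cyl(.003,.0495,.059,s*.09) for s in(-1,1)],
'phone':[box(.074,.156,0,.008)],'battery':[box(.062,.08,0,.005)]}
def proj(P,n):
    c=camera_params(n);T=c['T'];f=200/np.tan(np.radians(c['vertical_fov'])/2)
    q=(P-T[:3,3])@T[:3,:3];return q[:,:2]/q[:,2:]*f+[c['cx'],c['cy']]
def ray(px,n,z):
    c=camera_params(n);T=c['T'];f=200/np.tan(np.radians(c['vertical_fov'])/2)
    d=T[:3,:3]@np.array([(px[0]-c['cx'])/f,(px[1]-c['cy'])/f,1]);o=T[:3,3];return (o+d*(z-o[2])/d[2])[:2]
def render(m,p,n,z=0):
    im=np.zeros((400*S//2,640*S//2),np.uint8)
    R=Ro.from_euler('z',p[2]).as_matrix()
    for V in m:
        u=proj(V@R.T+[p[0],p[1],z],n)
        u=((u+.5)*S/2-.5)
        cv2.fillConvexPoly(im,cv2.convexHull(np.round(u*16).astype(np.int32)),255,shift=4)
    return cv2.resize(im,(640,400),interpolation=cv2.INTER_AREA)/255.
def fit(name,cams,guess,masks,z=0):
    f=lambda p:sum(((render(M[name],p,n,z)-masks[n])**2).sum()/masks[n].sum() for n in cams)
    b=None
    for dy in(-.15,0,.15):
        r=minimize(f,np.array(guess)+[0,0,dy],method='Nelder-Mead',options=dict(initial_simplex=np.array(guess)+[0,0,dy]+np.array([[0,0,0],[.012,0,0],[0,.012,0],[0,0,.12]]),xatol=1e-4,fatol=1e-4))
        if b is None or r.fun<b.fun:b=r
    return np.round(b.x,4),round(b.fun,3)
def look(name,n,near=None):
    get_image(n);L=silhouettes(name,n)
    return L
E
python3 - <<'E'
from h import *
for name,px,z in(('chip',(215,228),.019),('jig',(337,224),.03),('stencil',(479,234),.005)):
    masks={}
    g=ray(px,'top',z)
    for n in('top','side'):
        L=look(name,n);t=proj(np.array([[*g,z]]),n)[0]
        print(name,n,[(round(l['p'],2),np.round(l['pixel']).tolist(),int(l['mask'].sum())) for l in L[:4]],np.round(t))
        L=[l for l in L if np.hypot(*(np.array(l['pixel'])-t))<15]
        if L: masks[n]=L[0]['mask'].astype(float)
    for c in(['top'],['side'],['top','side']):
        if all(k in masks for k in c): print(c,fit(name,c,[g[0],g[1],0],masks))
E
```

```text
chip top [(0.48, [331.0, 234.0], 6)] [215. 228.]
chip side [(0.71, [335.0, 301.0], 173)] [332. 303.]
['side'] (array([0.5215, 0.3426, 0.2504]), np.float64(0.155))
jig top [(0.65, [335.0, 224.0], 2905)] [337. 224.]
jig side [(0.68, [377.0, 212.0], 2645)] [380. 206.]
['top'] (array([ 0.5259,  0.0332, -0.0942]), np.float64(0.008))Traceback (most recent call last):
  File "<stdin>", line 11, in <module>
  File "h.py", line 30, in fit
    r=minimize(f,np.array(guess)+[0,0,dy],method='Nelder-Mead',options=dict(initial_simplex=np.array(guess)+[0,0,dy]+np.array([[0,0,0],[.012,0,0],[0,.012,0],[0,0,.12]]),xatol=1e-4,fatol=1e-4))
    res = _minimize_neldermead(fun, x0, args, callback, bounds=bounds,
                               **options)
    fxr = func(xr)
    fx = function(np.copy(x), *(wrapper_args + args))
  File "h.py", line 27, in <lambda>
    f=lambda p:sum(((render(M[name],p,n,z)-masks[n])**2).sum()/masks[n].sum() for n in cams)
               ~~~^^^^^^^^^^^^^^^^^^^^^^^^^^^^^^^^^^^^^^^^^^^^^^^^^^^^^^^^^^^^^^^^^^^^^^^^^^
  File "h.py", line 27, in <genexpr>
    f=lambda p:sum(((render(M[name],p,n,z)-masks[n])**2).sum()/masks[n].sum() for n in cams)
                     ~~~~~~^^^^^^^^^^^^^^^
  File "h.py", line 22, in render
    u=proj(V@R.T+[p[0],p[1],z],n)
  File "h.py", line 13, in proj
    c=camera_params(n);T=c['T'];f=200/np.tan(np.radians(c['vertical_fov'])/2)
ValueError: time passes only in moves, steps and waits
```

```bash
python3 - <<'E'
s=open('h.py').read()
s=s.replace("S=8\n","S=8\nCP={n:camera_params(n) for n in('top','side')}\n").replace("c=camera_params(n)","c=CP[n]")
s=s.replace("'phone':","'bar':[box(.1,.024,0,.014)],'phone':")
open('h.py','w').write(s)
E
python3 - <<'E'
from h import *
for name,px,z,w in(('jig',(335,224),.03,0),('stencil',(479,234),.005,0),('bar',(215,220),.01,0),('chip',(215,228),.019,0)):
    masks={}
    g=ray(px,'top',z)
    for n in('top','side'):
        L=look(name,n);t=proj(np.array([[*g,z]]),n)[0]
        L=[l for l in L if np.hypot(*(np.array(l['pixel'])-t))<25]
        if L: masks[n]=L[0]['mask'].astype(float)
        if name=='bar': # add chips
            for l in look('chip',n)+look('small_chip',n):
                if n in masks and np.hypot(*(np.array(l['pixel'])-t))<30: print(n,l['pixel'],l['mask'].sum())
    print(name,np.round(g,3),list(masks))
    for c in(['top'],['side'],['top','side']):
        if all(k in masks for k in c): print(c,fit(name,c,[g[0],g[1],0],masks))
im=get_image('top')
cv2.imwrite('pics/c1.png',cv2.resize(im[185:255,180:250,::-1],(560,560),interpolation=cv2.INTER_CUBIC))
print(observe()['clock'])
E
```

```text
jig [0.525 0.038] ['top', 'side']
['top'] (array([ 0.5257,  0.0334, -0.0938]), np.float64(0.023))
['side'] (array([ 0.5281,  0.0287, -0.0833]), np.float64(0.057))
['top', 'side'] (array([ 0.5266,  0.0326, -0.0919]), np.float64(0.101))
stencil [ 0.495 -0.336] []
top [215.2, 227.9] 178
top [215.6, 205.9] 17
side [336.0, 300.9] 195
side [336.5, 301.5] 198
side [305.8, 298.3] 71
bar [0.541 0.35 ] ['top', 'side']
['top'] (array([0.5449, 0.3492, 0.2059]), np.float64(0.82))
['side'] (array([0.5468, 0.3482, 0.1695]), np.float64(0.638))
['top', 'side'] (array([0.5456, 0.3489, 0.1885]), np.float64(1.507))
chip [0.52  0.347] ['top', 'side']
['top'] (array([0.5179, 0.3453, 0.1224]), np.float64(0.038))
['side'] (array([0.521 , 0.3414, 0.1807]), np.float64(0.187))
['top', 'side'] (array([0.5189, 0.3442, 0.1845]), np.float64(0.378))
1.75
```

View pics/c1.png

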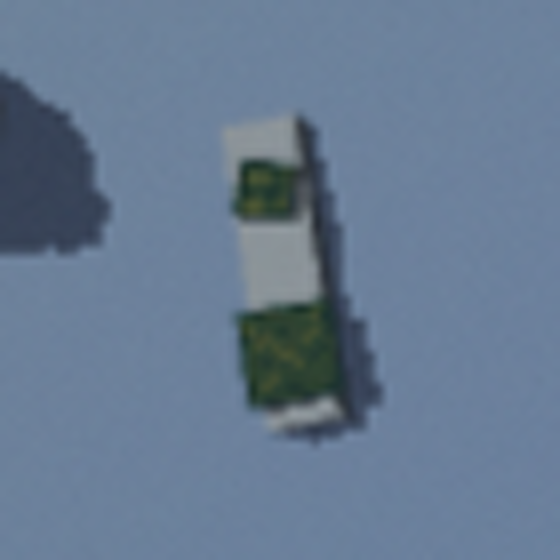

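The crop shows the small chip at about (213,209) and the large chip at (216,229), with the bar tilted about 0.15 rad. Top and side differ by the same ~4 mm on both jig and chip, so they agree on relative positions.

```bash
cat >> h.py <<'E'
def goal(x,y,z,psi,o=None):
    o=o or observe();R=Ro.from_rotvec(o['ee_rot'])
    G=Ro.from_euler('z',psi)*Ro.from_euler('y',np.pi)
    d=R.inv().apply(np.array([x,y,z])-o['position']);w=(R.inv()*G).as_rotvec()
    print('move',np.round(d,4).tolist(),np.round(w,4).tolist())
def st():
    o=observe();R=Ro.from_rotvec(o['ee_rot']).as_matrix()
    print('t',round(o['clock'],2),'p',np.round(o['position'],4),'psi',round(np.arctan2(-R[0,1],R[1,1]),4),'tilt',np.round(R[:2,2],4),'F',np.round(o['force'],1),'T',np.round(o['ft_torque'],2),'w',round(o['width']*92,1),'g',round(o['gripper_force'],1),'q',np.round(o['joints'],2))
    return o
E
python3 - <<'E'
from h import *
for n,zz in(('top',.13),('side',.13)):
    for l in look('solvent',n)[:1]: print(l['pixel'],ray(l['pixel'],n,.065))
for n in('top','side'):
    for l in look('stencil',n)[:3]: print('st',n,l['p'],l['pixel'],l['mask'].sum(),ray(l['pixel'],n,.004))
st();goal(.5195,.3435,.12,.155)
E
```

```text
[162.3, 195.9] [0.59955216 0.46726975]
[412.4, 257.8] [0.39349104 0.20425138]
st top 0.97 [476.9, 232.7] 1955 [ 0.49812973 -0.3314968 ]
st side 0.6 [426.9, 143.1] 877 [ 0.49823479 -0.31828718]
t 2.15 p [0.1648 0.6029 0.2007] psi -0.2669 tilt [0.     0.0001] F [-0.4 -0.7 -0.8] T [0.01 0.05 0.05] w 92.3 g 0.0 q [-1.41  0.43  0.02  1.57 -0.01  1.13 -0.08]
move [-0.4105, -0.1567, 0.0806] [0.0001, 0.0, -0.4219]
```

Request:
{"name": "jog_arm", "arguments": {
  "motion": [
    [[-0.41, -0.157, 0.03, 0, 0, -0.42, -1], [-0.41, -0.157, 0.03, 0, 0, -0.42, -1], [-0.41, -0.157, 0.03, 0, 0, -0.42, -1], [-0.41, -0.157, 0.03, 0, 0, -0.42, -1], [-0.41, -0.157, 0.03, 0, 0, -0.42, -1], [-0.41, -0.157, 0.03, 0, 0, -0.42, -1], [-0.41, -0.157, 0.03, 0, 0, -0.42, -1], [-0.41, -0.157, 0.03, 0, 0, -0.42, -1], [-0.41, -0.157, 0.03, 0, 0, -0.42, -1], [-0.41, -0.157, 0.03, 0, 0, -0.42, -1]]
  ]
}}

```text
clock: 2.98
position: [0.5012, 0.3559, 0.1724]
ee_rot: [-0.24, 3.132, 0.001]
force: [-0.0, 1.2, 0.7]
width: 1.0
gripper_force: 0.0
```

Request:
{"name": "jog_arm", "arguments": {
  "motion": [
    [[0, 0, 0, 0, 0, 0, -1], [0, 0, 0, 0, 0, 0, -1], [0, 0, 0, 0, 0, 0, -1]]
  ]
}}

```text
clock: 3.23
position: [0.4994, 0.3577, 0.1721]
ee_rot: [0.24, -3.132, -0.001]
force: [-1.6, 0.3, -0.8]
width: 1.001
gripper_force: 0.0
```

Run:
```python
from h import *
st();goal(.5195,.3435,.05,.155)
im=get_image('top');cv2.imwrite('pics/t2.png',cv2.resize(im[160:280,140:290,::-1],(750,600),interpolation=cv2.INTER_CUBIC))
# where TCP projects
o=observe();print(proj(o['position'][None],'top'),proj(o['position'][None],'side'))
im=get_image('side');cv2.imwrite('pics/s2.png',cv2.resize(im[200:380,230:430,::-1],(660,594),interpolation=cv2.INTER_CUBIC))
```

```text
t 3.23 p [0.4994 0.3577 0.1721] psi 0.1527 tilt [-0.0007  0.0004] F [-1.6  0.3 -0.8] T [0.06 0.06 0.  ] w 92.1 g 0.0 q [-0.73  0.44  0.04  1.64 -0.02  1.06  1.03]
move [-0.0178, -0.0171, 0.1221] [0.0005, -0.0006, -0.0023]
[[190.20707749 234.80066195]] [[338.04392028 259.59056905]]
```

View pics/s2.png

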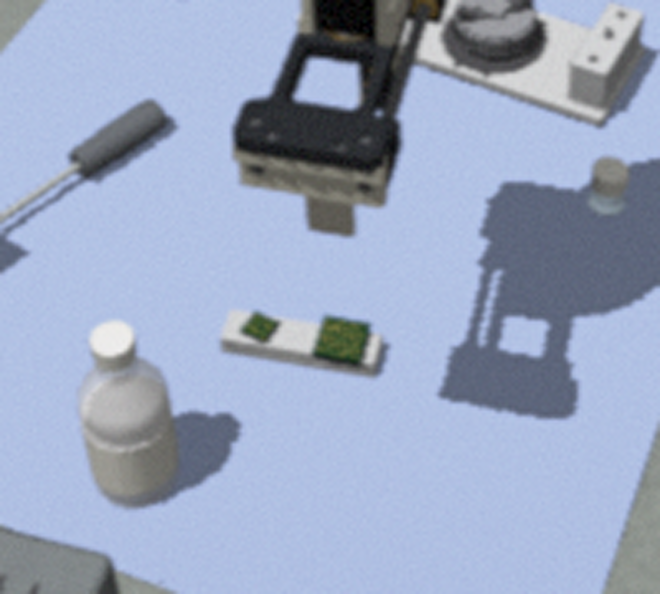

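The side view shows the fingers above and beyond the bar, with the near finger's tip at about (331,270), the larger chip at (333,303) and the jar clear to the right. Now going down, using the top-biased average.

Request:
{"name": "jog_arm", "arguments": {
  "motion": [
    [[-0.018, -0.017, 0.04, 0, 0, 0, -1], [-0.018, -0.017, 0.08, 0, 0, 0, -1], [-0.018, -0.017, 0.12, 0, 0, 0, -1], [-0.018, -0.017, 0.122, 0, 0, 0, -1], [-0.018, -0.017, 0.122, 0, 0, 0, -1], [-0.018, -0.017, 0.122, 0, 0, 0, -1]]
  ]
}}

```text
clock: 3.83
position: [0.5201, 0.3451, 0.0521]
ee_rot: [-0.243, 3.131, 0.002]
force: [0.0, -0.2, -0.0]
width: 1.0
gripper_force: 0.0
```

Run:
```python
from h import *
R=Ro.from_rotvec([0.24,-3.132,-0.001])
p=np.array([.4994,.3577,.1721])
for y in(.046,.055,.065): print(proj((p+R.apply([0,y,0]))[None],'side'),proj((p+R.apply([0,y,0]))[None],'top'))
st();goal(.5195,.3435,.0115,.155)
im=get_image('side');a=cv2.resize(im[260:340,280:380,::-1],(400,320),interpolation=cv2.INTER_CUBIC)
im=get_image('top');b=cv2.resize(im[190:270,170:270,::-1],(400,320),interpolation=cv2.INTER_CUBIC)
cv2.imwrite('pics/s3.png',np.hstack([a,b]))
```

```text
[[331.59217938 277.70683401]] [[169.62476862 238.00991621]]
[[330.31510901 281.48510297]] [[165.51201992 238.70856634]]
[[328.87394439 285.74885201]] [[160.94037617 239.48517094]]
t 3.83 p [0.5201 0.3451 0.0521] psi 0.1549 tilt [0.001  0.0014] F [ 0.  -0.2 -0. ] T [ 0.05 -0.01  0.  ] w 92.0 g 0.0 q [-0.69  0.58  0.03  1.73 -0.03  0.82  1.08]
move [0.0009, -0.0015, 0.0406] [0.0012, 0.0012, -0.0001]
```

View pics/s3.png

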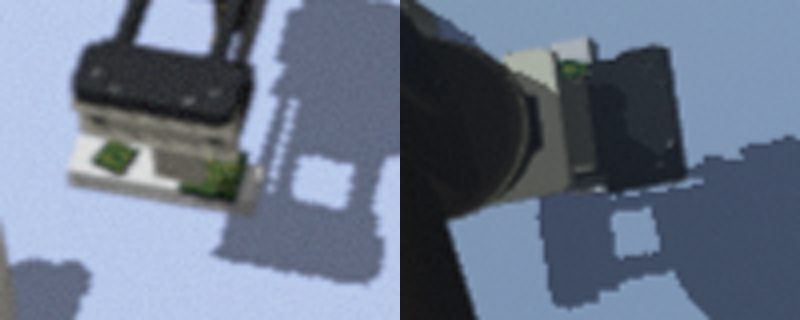

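Run:
```python
from h import *
o=st();R=Ro.from_rotvec(o['ee_rot']);p=o['position']
for y in(-.065,-.046,0,.046,.065):
  for z in (0,-.066): print(y,z,[np.round(proj((p+R.apply([0,y,z]))[None],n)[0],1).tolist() for n in('side','top')])
print([np.round(proj(np.array([[.5195,.3435,.019]]),n)[0],1).tolist() for n in('side','top')])
im=get_image('side');a=cv2.resize(im[200:340,260:400,::-1],(600,600),interpolation=cv2.INTER_CUBIC)
cv2.imwrite('pics/s4.png',a)
```

```text
t 3.93 p [0.5213 0.3453 0.0533] psi 0.1543 tilt [0.0034 0.003 ] F [-0.8  0.   0.4] T [ 0.03 -0.03  0.04] w 92.1 g 0.0 q [-0.69  0.58  0.03  1.73 -0.03  0.82  1.08]
-0.065 0 [[339.2, 268.7], [237.8, 222.5]]
-0.065 -0.066 [[338.7, 247.0], [231.7, 220.9]]
-0.046 0 [[337.1, 275.3], [230.2, 223.8]]
-0.046 -0.066 [[336.5, 253.6], [223.6, 222.3]]
0 0 [[331.6, 292.1], [211.9, 226.9]]
0 -0.066 [[330.7, 270.3], [204.0, 225.6]]
0.046 0 [[325.8, 309.9], [193.6, 230.0]]
0.046 -0.066 [[324.6, 288.2], [184.3, 229.0]]
0.065 0 [[323.2, 317.7], [186.0, 231.3]]
0.065 -0.066 [[321.9, 296.0], [176.1, 230.4]]
[[333.2, 302.3], [216.3, 228.2]]
```

View pics/s4.png

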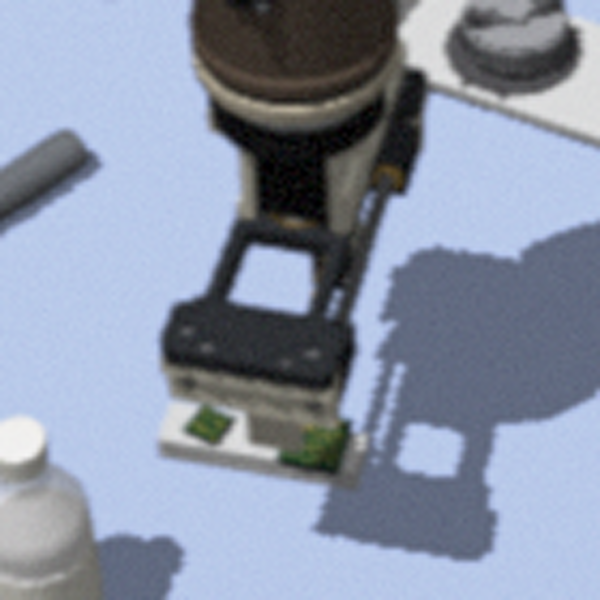

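The close side view shows the near finger's tab at (325,300), its column as predicted, and the big chip at (333.5,304). I'll descend and check by grip width.

Request:
{"name": "jog_arm", "arguments": {
  "motion": [
    [[0.001, -0.0015, 0.02, 0, 0, 0, -1], [0.001, -0.0015, 0.035, 0, 0, 0, -1], [0.001, -0.0015, 0.041, 0, 0, 0, -1], [0.001, -0.0015, 0.041, 0, 0, 0, -1], [0.001, -0.0015, 0.041, 0, 0, 0, -1]]
  ]
}}

```text
clock: 4.4
position: [0.5199, 0.3422, 0.0104]
ee_rot: [-0.24, 3.131, 0.001]
force: [0.3, -0.2, 1.6]
width: 1.0
gripper_force: 0.0
```

Run:
```python
from h import *
st()
```

```text
t 4.4 p [0.5199 0.3422 0.0104] psi 0.1533 tilt [0.001  0.0009] F [ 0.3 -0.2  1.6] T [0.06 0.04 0.03] w 92.0 g 0.0 q [-0.69  0.63  0.03  1.77 -0.03  0.74  1.08]
```

Request:
{"name": "jog_arm", "arguments": {
  "motion": [
    [[0, 0, 0, 0, 0, 0, 0.1], [0, 0, 0, 0, 0, 0, 0.1], [0, 0, 0, 0, 0, 0, 0.1], [0, 0, 0, 0, 0, 0, 0.35], [0, 0, 0, 0, 0, 0, 0.35], [0, 0, 0, 0, 0, 0, 0.35], [0, 0, 0, 0, 0, 0, 0.35], [0, 0, 0, 0, 0, 0, 0.35]]
  ],
  "force": 8
}}

```text
clock: 5.07
position: [0.5193, 0.3417, 0.0092]
ee_rot: [0.24, -3.132, -0.0]
force: [-0.2, -0.4, 0.4]
width: 0.466
gripper_force: 0.0
```

Request:
{"name": "jog_arm", "arguments": {
  "motion": [
    [[0, 0, 0, 0, 0, 0, 1], [0, 0, 0, 0, 0, 0, 1], [0, 0, 0, 0, 0, 0, 1], [0, 0, 0, 0, 0, 0, 1], [0, 0, 0, 0, 0, 0, 1]]
  ],
  "force": 8
}}

```text
clock: 5.48
position: [0.5194, 0.3417, 0.0093]
ee_rot: [-0.24, 3.132, 0.0]
force: [0.9, 0.1, -0.2]
width: 0.102
gripper_force: 0.0
```

Run:
```python
from h import *
for i in range(3): st();get_image('top')
```

```text
t 5.48 p [0.5194 0.3417 0.0093] psi 0.1531 tilt [0. 0.] F [ 0.9  0.1 -0.2] T [-0.01  0.07  0.02] w 9.4 g 0.0 q [-0.69  0.63  0.03  1.77 -0.03  0.74  1.08]
t 5.53 p [0.5194 0.3417 0.0093] psi 0.1532 tilt [0. 0.] F [-0.3 -0.  -0.7] T [ 0.02  0.09 -0.03] w 5.9 g 0.0 q [-0.69  0.63  0.03  1.77 -0.03  0.74  1.08]
t 5.58 p [0.5193 0.3417 0.0092] psi 0.1531 tilt [-0.  0.] F [-0.4  0.2 -0.2] T [-0.02  0.01  0.01] w 2.9 g 0.0 q [-0.69  0.63  0.03  1.77 -0.03  0.74  1.08]
```

The fingers closed to under 3 mm without meeting chip or bar, so the real tips sit about 18 mm above the reported TCP, which agrees with the 6 px offset in the pictures. I'll check by touching down gently on free mat.

Request:
{"name": "jog_arm", "arguments": {
  "motion": [
    [[0, 0, -0.03, 0, 0, 0, 1], [0, -0.04, -0.03, 0, 0, 0, 1], [0, -0.08, -0.03, 0, 0, 0, 1], [0, -0.08, 0, 0, 0, 0, 1], [0, -0.08, 0.014, 0, 0, 0, 1], [0, -0.08, 0.018, 0, 0, 0, 1], [0, -0.08, 0.02, 0, 0, 0, 1], [0, -0.08, 0.02, 0, 0, 0, 1]]
  ]
}}

```text
clock: 6.3
position: [0.5315, 0.2633, -0.0106]
ee_rot: [0.242, -3.132, -0.0]
force: [0.3, 1.3, 0.8]
width: 0.008
gripper_force: 0.0
```

Request:
{"name": "jog_arm", "arguments": {
  "motion": [
    [[0, 0, 0.0015, 0, 0, 0, 1], [0, 0, 0.003, 0, 0, 0, 1], [0, 0, 0.0045, 0, 0, 0, 1], [0, 0, 0.0045, 0, 0, 0, 1]]
  ]
}}

```text
clock: 6.63
position: [0.5316, 0.2629, -0.0151]
ee_rot: [-0.241, 3.132, 0.0]
force: [-0.2, 0.5, -0.1]
width: 0.005
gripper_force: 0.0
```

Request:
{"name": "jog_arm", "arguments": {
  "motion": [
    [[0, 0, 0.0015, 0, 0, 0, 1], [0, 0, 0.003, 0, 0, 0, 1], [0, 0, 0.003, 0, 0, 0, 1]]
  ]
}}

```text
clock: 6.88
position: [0.5314, 0.2626, -0.0185]
ee_rot: [0.24, -3.132, 0.0]
force: [-0.6, 0.6, -0.5]
width: 0.007
gripper_force: 0.0
```

Request:
{"name": "jog_arm", "arguments": {
  "motion": [
    [[0, 0, 0.0015, 0, 0, 0, 1], [0, 0, 0.0025, 0, 0, 0, 1], [0, 0, 0.0025, 0, 0, 0, 1]]
  ]
}}

```text
clock: 7.13
position: [0.5314, 0.2625, -0.021]
ee_rot: [0.24, -3.132, 0.0]
force: [0.6, 0.2, 0.0]
width: 0.005
gripper_force: 0.0
```

Run:
```python
from h import *
st()
im=get_image('side');a=cv2.resize(im[200:340,290:430,::-1],(400,400),interpolation=cv2.INTER_CUBIC)
im=get_image('top');b=cv2.resize(im[160:300,160:300,::-1],(400,400),interpolation=cv2.INTER_CUBIC)
cv2.imwrite('pics/s5.png',np.hstack([a,b]))
```

```text
t 7.13 p [ 0.5314  0.2625 -0.021 ] psi 0.1531 tilt [-0.0003 -0.0001] F [0.6 0.2 0. ] T [0.03 0.01 0.02] w 0.4 g 0.0 q [-0.57  0.64  0.02  1.86 -0.02  0.64  1.2 ]
```

View pics/s5.png

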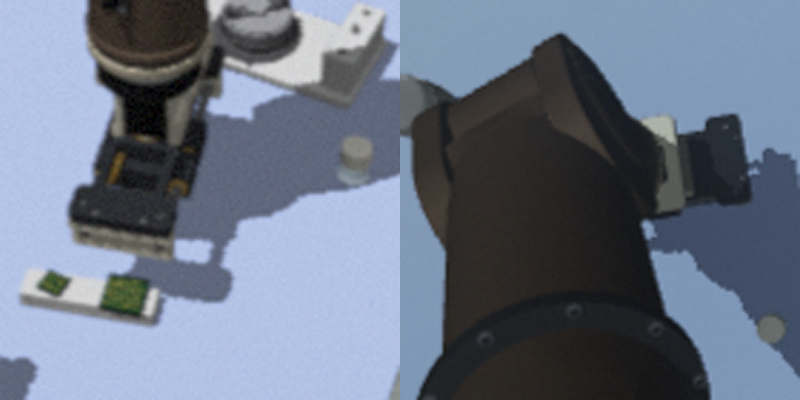

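The picture shows the bar and chips undisturbed and the fingers still above the mat (their shadow is detached), so the offset is larger. I'll keep probing in small steps.

Request:
{"name": "jog_arm", "arguments": {
  "motion": [
    [[0, 0, 0.0015, 0, 0, 0, 1], [0, 0, 0.003, 0, 0, 0, 1], [0, 0, 0.0045, 0, 0, 0, 1], [0, 0, 0.0045, 0, 0, 0, 1]]
  ]
}}

```text
clock: 7.57
position: [0.5317, 0.2627, -0.0238]
ee_rot: [-0.24, 3.132, 0.001]
force: [-3.9, -3.0, 18.6]
width: 0.005
gripper_force: 9.2
```

Request:
{"name": "jog_arm", "arguments": {
  "motion": [
    [[0, 0, 0.0015, 0, 0, 0, 1], [0, 0, 0.003, 0, 0, 0, 1], [0, 0, 0.0035, 0, 0, 0, 1], [0, 0, 0.0035, 0, 0, 0, 1]]
  ]
}}

```text
clock: 7.9
position: [0.5318, 0.2628, -0.0242]
ee_rot: [-0.24, 3.131, 0.002]
force: [-15.7, -8.0, 58.0]
width: 0.007
gripper_force: 28.7
```

Request:
{"name": "jog_arm", "arguments": {
  "motion": [
    [[0, 0, 0.0015, 0, 0, 0, 1], [0, 0, 0.003, 0, 0, 0, 1], [0, 0, 0.003, 0, 0, 0, 1]]
  ]
}}

```text
clock: 8.15
position: [0.532, 0.2628, -0.0244]
ee_rot: [-0.239, 3.131, 0.002]
force: [-26.0, -13.0, 91.7]
width: 0.003
gripper_force: 45.6
```

Contact is at reported z = −0.0236, so the true tip height is reported z + 23.6 mm. Lifting off and going back over the chip, open.

Request:
{"name": "jog_arm", "arguments": {
  "motion": [
    [[0, 0, -0.03, 0, 0, 0, 1], [0, 0, -0.062, 0, 0, 0, -1], [0, 0.04, -0.062, 0, 0, 0, -1], [0, 0.08, -0.062, 0, 0, 0, -1], [0, 0.08, -0.062, 0, 0, 0, -1], [0, 0.08, -0.062, 0, 0, 0, -1], [0, 0.08, -0.062, 0, 0, 0, -1], [0, 0.08, -0.062, 0, 0, 0, -1]]
  ]
}}

```text
clock: 8.82
position: [0.5196, 0.3401, 0.0298]
ee_rot: [0.238, -3.132, 0.002]
force: [0.3, 0.2, -0.3]
width: 0.463
gripper_force: 0.0
```

Run:
```python
from h import *
o=st();goal(.5195,.3435,-.012,.155)
masks={}
for n in('side',):
    for l in look('chip',n): 
        print(l['p'],l['pixel'],l['mask'].sum())
```

```text
t 8.82 p [0.5196 0.3401 0.0298] psi 0.1518 tilt [-0.0003 -0.0013] F [ 0.3  0.2 -0.3] T [ 0.03  0.02 -0.03] w 42.6 g 0.0 q [-0.69  0.61  0.03  1.76 -0.03  0.78  1.08]
move [-0.0004, 0.0034, 0.0418] [-0.0013, -0.0005, -0.0032]
0.6 [333.4, 303.7] 74
```

Request:
{"name": "jog_arm", "arguments": {
  "motion": [
    [[0, 0.003, 0, 0, 0, 0, -1], [0, 0.003, 0, 0, 0, 0, -1], [0, 0.003, 0, 0, 0, 0, -1], [0, 0.003, 0.01, 0, 0, 0, -1], [0, 0.003, 0.025, 0, 0, 0, -1], [0, 0.003, 0.035, 0, 0, 0, -1], [0, 0.003, 0.042, 0, 0, 0, -1], [0, 0.003, 0.042, 0, 0, 0, -1]]
  ]
}}

```text
clock: 9.58
position: [0.5177, 0.3437, -0.0139]
ee_rot: [0.24, -3.13, 0.003]
force: [0.0, 0.9, -0.9]
width: 1.003
gripper_force: 0.0
```

Request:
{"name": "jog_arm", "arguments": {
  "motion": [
    [[0, 0, 0, 0, 0, 0, 1], [0, 0, 0, 0, 0, 0, 1], [0, 0, 0, 0, 0, 0, 1], [0, 0, 0, 0, 0, 0, 1], [0, 0, 0, 0, 0, 0, 1], [0, 0, 0, 0, 0, 0, 1], [0, 0, 0, 0, 0, 0, 1], [0, 0, 0, 0, 0, 0, 1], [0, 0, 0, 0, 0, 0, 1], [0, 0, 0, 0, 0, 0, 1]]
  ],
  "force": 8
}}

```text
clock: 10.42
position: [0.5189, 0.3446, -0.0117]
ee_rot: [0.24, -3.132, -0.0]
force: [0.0, -0.2, 1.0]
width: 0.334
gripper_force: 8.0
```

Gripped at 31 mm. Lift, then move over the jig.

Request:
{"name": "jog_arm", "arguments": {
  "motion": [
    [[0, 0, -0.02, 0, 0, 0, 1], [0, 0, -0.05, 0, 0, 0, 1], [0, 0, -0.08, 0, 0, 0, 1], [0, 0, -0.09, 0, 0, 0, 1], [0, 0, -0.09, 0, 0, 0, 1]]
  ]
}}

```text
clock: 10.83
position: [0.5207, 0.3459, 0.0815]
ee_rot: [-0.24, 3.128, 0.005]
force: [0.7, 0.2, -1.1]
width: 0.336
gripper_force: 8.0
```

Run:
```python
from h import *
o=st();goal(.527,.031,.08,-.09)
```

```text
t 10.83 p [0.5207 0.3459 0.0815] psi 0.1531 tilt [0.0044 0.0034] F [ 0.7  0.2 -1.1] T [ 0.04  0.01 -0.  ] w 30.9 g 8.0 q [-0.7   0.55  0.04  1.71 -0.03  0.88  1.07]
move [0.0418, -0.3122, 0.0004] [0.0033, 0.0045, 0.2431]
```

Request:
{"name": "jog_arm", "arguments": {
  "motion": [
    [[0.005, -0.04, 0, 0, 0, 0.03, 1], [0.01, -0.08, 0, 0, 0, 0.06, 1], [0.016, -0.12, 0, 0, 0, 0.09, 1], [0.021, -0.16, 0, 0, 0, 0.12, 1], [0.026, -0.2, 0, 0, 0, 0.15, 1], [0.032, -0.24, 0, 0, 0, 0.18, 1], [0.037, -0.28, 0, 0, 0, 0.22, 1], [0.042, -0.312, 0, 0, 0, 0.243, 1], [0.042, -0.312, 0, 0, 0, 0.243, 1], [0.042, -0.312, 0, 0, 0, 0.243, 1]]
  ]
}}

```text
clock: 11.67
position: [0.5241, 0.0273, 0.0772]
ee_rot: [-0.148, -3.136, 0.002]
force: [0.6, 0.1, -0.2]
width: 0.337
gripper_force: 8.0
```

Request:
{"name": "jog_arm", "arguments": {
  "motion": [
    [[0, 0, 0, 0, 0, 0, 1], [0, 0, 0, 0, 0, 0, 1], [0, 0, 0, 0, 0, 0, 1]]
  ]
}}

```text
clock: 11.92
position: [0.5248, 0.0316, 0.0779]
ee_rot: [-0.137, -3.138, -0.001]
force: [0.0, -0.2, 0.2]
width: 0.339
gripper_force: 8.0
```

Run:
```python
from h import *
o=st();goal(.527,.031,.08,-.09)
R=Ro.from_rotvec(o['ee_rot']);P=o['position']+R.apply([0,0,-.0236-.0075])
for n in('side','top'):
    print(n,'pred chip top',proj(P[None],n),'pred pedestal',proj(np.array([[.527,.031,.044]]),n))
    for l in look('chip',n): print(l['p'],l['pixel'],l['mask'].sum())
im=get_image('side');a=cv2.resize(im[140:260,310:450,::-1],(700,600),interpolation=cv2.INTER_CUBIC)
cv2.imwrite('pics/s6.png',a)
```

```text
t 11.92 p [0.5248 0.0316 0.0779] psi -0.0871 tilt [-0.0006  0.0005] F [ 0.  -0.2  0.2] T [-0.01  0.05 -0.05] w 31.2 g 8.0 q [-0.25  0.42  0.12  1.96 -0.07  0.77  1.39]
move [-0.0023, -0.0004, -0.0021] [0.0005, -0.0006, 0.0029]
side pred chip top [[381.38101281 181.17865901]] pred pedestal [[379.7466632  201.34697606]]
0.4 [387.8, 180.8] 72
0.29 [268.2, 330.0] 1270
top pred chip top [[338.91527343 222.17903505]] pred pedestal [[337.97152302 222.86085479]]
0.5 [425.8, 136.9] 710
```

View pics/s6.png

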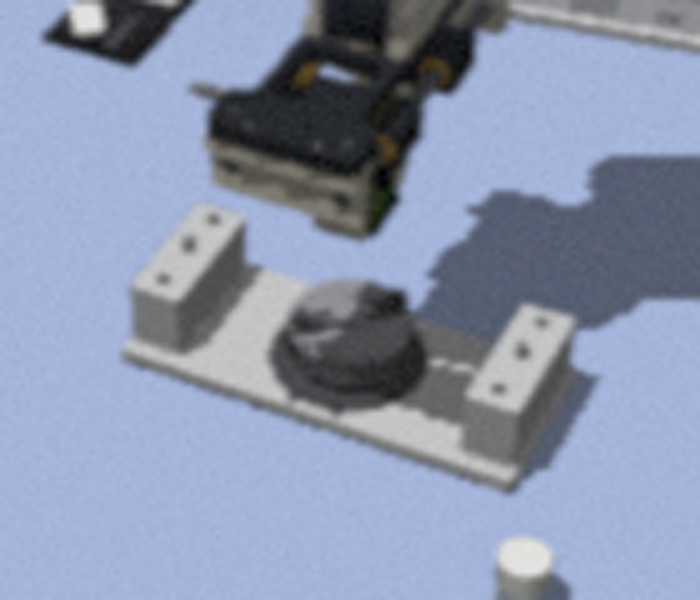

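The side view shows the held chip's green edge at (386,180), about 1 px from the prediction, above the open chuck at (380,208). The pins are at about (347.6,189) and (414.4,210). Lowering.

Request:
{"name": "jog_arm", "arguments": {
  "motion": [
    [[-0.0014, -0.0006, 0.02, 0, 0, 0.005, 1], [-0.0014, -0.0006, 0.04, 0, 0, 0.005, 1], [-0.0014, -0.0006, 0.052, 0, 0, 0.005, 1], [-0.0014, -0.0006, 0.055, 0, 0, 0.005, 1], [-0.0014, -0.0006, 0.056, 0, 0, 0.005, 1], [-0.0014, -0.0006, 0.056, 0, 0, 0.005, 1]]
  ]
}}

```text
clock: 12.67
position: [0.5265, 0.0293, 0.0226]
ee_rot: [0.149, 3.138, 0.0]
force: [-0.0, 0.1, -0.4]
width: 0.336
gripper_force: 8.0
```

Run:
```python
from h import *
st();goal(.5262,.031,.0185,-.092)
for n in('side','top'):
    print(n,[np.round(proj(np.array([[.5262+s*.09*np.cos(.092),.031-s*.09*np.sin(.092),.059]]),n),1).tolist() for s in(1,-1)])
```

```text
t 12.67 p [0.5265 0.0293 0.0226] psi -0.0947 tilt [0.0002 0.    ] F [-0.   0.1 -0.4] T [ 0.02 -0.01  0.02] w 30.9 g 8.0 q [-0.24  0.5   0.11  2.   -0.09  0.64  1.41]
move [0.0005, 0.0017, 0.0041] [0.0001, 0.0002, -0.0027]
side [[[347.8, 186.6]], [[414.5, 207.6]]]
top [[[340.7, 187.0]], [[335.7, 259.6]]]
```

Request:
{"name": "jog_arm", "arguments": {
  "motion": [
    [[0, 0.0015, 0.001, 0, 0, -0.003, 1], [0, 0.0015, 0.002, 0, 0, -0.003, 1], [0, 0.0015, 0.003, 0, 0, -0.003, 1], [0, 0.0015, 0.004, 0, 0, -0.003, 1], [0, 0.0015, 0.004, 0, 0, -0.003, 1]]
  ]
}}

```text
clock: 13.08
position: [0.5268, 0.031, 0.0184]
ee_rot: [0.144, 3.138, 0.001]
force: [1.7, 1.0, 0.8]
width: 0.333
gripper_force: 8.0
```

Request:
{"name": "jog_arm", "arguments": {
  "motion": [
    [[0, 0, 0.0005, 0, 0, 0, 1], [0, 0, 0.001, 0, 0, 0, 1], [0, 0, 0.001, 0, 0, 0, 1]]
  ]
}}

```text
clock: 13.33
position: [0.5269, 0.031, 0.0179]
ee_rot: [0.144, 3.137, 0.001]
force: [-1.0, 1.8, 8.7]
width: 0.336
gripper_force: 8.0
```

Request:
{"name": "jog_arm", "arguments": {
  "motion": [
    [[0, 0, 0, 0, 0, 0, 0.2], [0, 0, 0, 0, 0, 0, 0.2], [0, 0, 0, 0, 0, 0, -0.2], [0, 0, 0, 0, 0, 0, -1], [0, 0, 0, 0, 0, 0, -1], [0, 0, -0.02, 0, 0, 0, -1], [0, 0, -0.06, 0, 0, 0, -1], [0, 0, -0.08, 0, 0, 0, -1], [0.08, 0, -0.08, 0, 0, 0, -1], [0.08, 0, -0.08, 0, 0, 0, -1]]
  ]
}}

```text
clock: 14.17
position: [0.4482, 0.0381, 0.0985]
ee_rot: [0.146, 3.134, 0.001]
force: [-1.3, 0.5, -0.1]
width: 0.928
gripper_force: 0.0
```

Run:
```python
from h import *
st();M['chip']=[box(.031,.031,.044,.049)]
for n in('side','top'):
    print(n,'pred top',proj(np.array([[.5262,.031,.049]]),n))
    for l in look('chip',n): print(l['p'],l['pixel'],l['mask'].sum())
im=get_image('side');a=cv2.resize(im[170:240,340:430,::-1],(400,311),interpolation=cv2.INTER_CUBIC)
im=get_image('top');b=cv2.resize(im[185:263,290:390,::-1],(400,311),interpolation=cv2.INTER_CUBIC)
cv2.imwrite('pics/s7.png',np.hstack([a,b]))
```

```text
t 14.17 p [0.4482 0.0381 0.0985] psi -0.0929 tilt [0.0042 0.0007] F [-1.3  0.5 -0.1] T [0.01 0.05 0.02] w 85.4 g 0.0 q [-0.3   0.28  0.12  2.12 -0.05  0.74  1.33]
side pred top [[380.1154729  199.89208634]]
0.55 [450.2, 140.6] 421
0.52 [382.8, 198.1] 112
top pred top [[338.06436522 223.06362748]]
0.49 [334.4, 223.6] 151
```

View pics/s7.png

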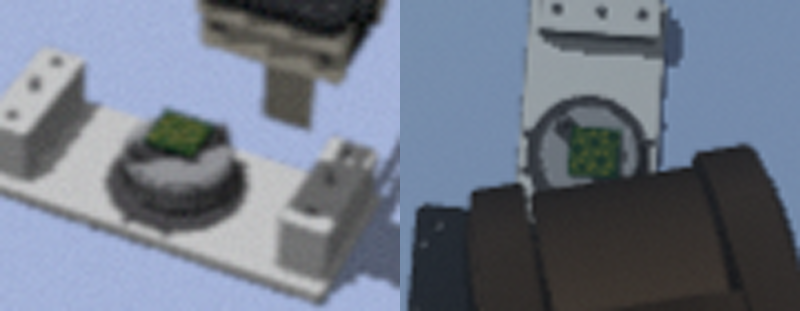

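The chip sits flat on the pedestal inside the open jaws: chip at about (381,200) in the side view and (338.5,223) in the top view. It is roughly 2 mm toward −y of the ring centre, so the jig is nearer (0.526, 0.033). Now pinching the ring.

Request:
{"name": "jog_arm", "arguments": {
  "motion": [
    [[-0.04, -0.001, 0, 0, 0, 0, -1], [-0.078, 0.002, 0, 0, 0, 0, -1], [-0.078, 0.002, 0, 0, 0, 0, -1], [-0.078, 0.002, 0.03, 0, 0, 0, -1], [-0.078, 0.002, 0.06, 0, 0, 0, -1], [-0.078, 0.002, 0.06, 0, 0, 0, -1]]
  ]
}}

```text
clock: 14.97
position: [0.5226, 0.0323, 0.0327]
ee_rot: [-0.144, -3.132, 0.003]
force: [-1.1, 0.2, 0.7]
width: 1.003
gripper_force: 0.0
```

Run:
```python
from h import *
st();goal(.526,.033,.0015,-.092)
```

```text
t 14.97 p [0.5226 0.0323 0.0327] psi -0.0922 tilt [-0.0065 -0.0014] F [-1.1  0.2  0.7] T [-0.03  0.04  0.  ] w 92.3 g 0.0 q [-0.25  0.48  0.12  2.   -0.09  0.67  1.4 ]
move [-0.0035, 0.0011, 0.0312] [-0.002, -0.0064, -0.0002]
```

Request:
{"name": "jog_arm", "arguments": {
  "motion": [
    [[0, 0, 0.02, 0, 0, 0, -1], [0, 0, 0.028, 0, 0, 0, -1], [0, 0, 0.028, 0, 0, 0, -1], [0, 0, 0.028, 0, 0, 0, -1]]
  ]
}}

```text
clock: 15.3
position: [0.5251, 0.0328, 0.0098]
ee_rot: [-0.144, -3.138, 0.0]
force: [1.0, 0.3, 0.9]
width: 1.002
gripper_force: 0.0
```

Run:
```python
from h import *
st();goal(.526,.033,.0015,-.092)
```

```text
t 15.3 p [0.5251 0.0328 0.0098] psi -0.092 tilt [-0.0001 -0.    ] F [1.  0.3 0.9] T [0.   0.01 0.01] w 92.1 g 0.0 q [-0.24  0.52  0.11  2.01 -0.09  0.61  1.41]
move [-0.0009, 0.0003, 0.0083] [-0.0, -0.0001, -0.0]
```

Request:
{"name": "jog_arm", "arguments": {
  "motion": [
    [[-0.001, 0, 0.008, 0, 0, 0, -1], [-0.001, 0, 0.008, 0, 0, 0, 0.5], [-0.001, 0, 0.008, 0, 0, 0, 0.5], [-0.001, 0, 0.008, 0, 0, 0, 0.5], [-0.001, 0, 0.008, 0, 0, 0, 0.5], [-0.001, 0, 0.008, 0, 0, 0, 0.5], [-0.001, 0, 0.008, 0, 0, 0, 0.5]]
  ],
  "force": 15
}}

```text
clock: 15.88
position: [0.526, 0.0339, 0.0016]
ee_rot: [0.143, 3.138, 0.002]
force: [0.9, 3.4, 0.7]
width: 0.681
gripper_force: 15.0
```

Run:
```python
from h import *
st()
```

```text
t 15.88 p [0.526  0.0339 0.0016] psi -0.091 tilt [0.0007 0.0011] F [0.9 3.4 0.7] T [ 0.83 -0.   -0.03] w 62.7 g 15.0 q [-0.24  0.53  0.11  2.02 -0.1   0.59  1.41]
```

Ring gripped (62.7 mm), y centre at 0.034. Turning clockwise.

Request:
{"name": "jog_arm", "arguments": {
  "motion": [
    [[0, 0.001, 0, 0, 0, 0, 1], [0, 0.001, 0, 0, 0, 0, 1], [0, 0.001, 0, 0, 0, 0.1, 1], [0, 0.001, 0, 0, 0, 0.2, 1], [0, 0.001, 0, 0, 0, 0.3, 1], [0, 0.001, 0, 0, 0, 0.4, 1], [0, 0.001, 0, 0, 0, 0.5, 1], [0, 0.001, 0, 0, 0, 0.6, 1], [0, 0.001, 0, 0, 0, 0.7, 1], [0, 0.001, 0, 0, 0, 0.8, 1]]
  ],
  "force": 45
}}

```text
clock: 16.72
position: [0.5264, 0.0346, 0.0016]
ee_rot: [1.36, 2.831, 0.002]
force: [1.3, 3.5, 1.8]
width: 0.676
gripper_force: 45.0
```

Run:
```python
from h import *
st()
```

```text
t 16.72 p [0.5264 0.0346 0.0016] psi -0.8956 tilt [0.0012 0.0009] F [1.3 3.5 1.8] T [ 0.69 -0.05  0.21] w 62.2 g 45.0 q [-0.41  0.55  0.33  2.03 -0.31  0.6   0.81]
```

Request:
{"name": "jog_arm", "arguments": {
  "motion": [
    [[0, 0, 0, 0, 0, 0.1, 1], [0, 0, 0, 0, 0, 0.2, 1], [0, 0, 0, 0, 0, 0.3, 1], [0, 0, 0, 0, 0, 0.4, 1], [0, 0, 0, 0, 0, 0.5, 1], [0, 0, 0, 0, 0, 0.6, 1], [0, 0, 0, 0, 0, 0.7, 1], [0, 0, 0, 0, 0, 0.8, 1], [0, 0, 0, 0, 0, 0.92, 1], [0, 0, 0, 0, 0, 0.92, 1]]
  ]
}}

```text
clock: 17.55
position: [0.5273, 0.0344, 0.0018]
ee_rot: [2.476, 1.932, 0.003]
force: [2.0, 2.8, 4.7]
width: 0.675
gripper_force: 45.0
```

Run:
```python
from h import *
st()
```

```text
t 17.55 p [0.5273 0.0344 0.0018] psi -1.8165 tilt [ 0.0023 -0.    ] F [2.  2.8 4.7] T [ 0.56 -0.48  0.19] w 62.1 g 45.0 q [-0.59  0.6   0.59  2.04 -0.55  0.65  0.12]
```

Request:
{"name": "jog_arm", "arguments": {
  "motion": [
    [[0, 0, 0, 0, 0, 0.04, 1], [0, 0, 0, 0, 0, 0.08, 1], [0, 0, 0, 0, 0, 0.08, 1]]
  ]
}}

```text
clock: 17.8
position: [0.5269, 0.0332, 0.0018]
ee_rot: [2.546, 1.837, 0.001]
force: [0.7, -1.1, 5.6]
width: 0.674
gripper_force: 45.0
```

Run:
```python
from h import *
st()
```

```text
t 17.8 p [0.5269 0.0332 0.0018] psi -1.8915 tilt [ 0.0019 -0.0013] F [ 0.7 -1.1  5.6] T [-0.42 -0.2   1.21] w 62.0 g 45.0 q [-0.6   0.61  0.62  2.05 -0.56  0.66  0.07]
```

The torque rose to 1.2 N·m at 1.80 rad, so the ring is at its end stop. Combining the two pinch directions gives the jig axis at (0.5271, 0.0338) in robot coordinates. Release, lift, and turn back while travelling toward the stencil.

Request:
{"name": "jog_arm", "arguments": {
  "motion": [
    [[0, 0, 0, 0, 0, -0.03, -1], [0, 0, 0, 0, 0, -0.03, -1], [0, 0, 0, 0, 0, -0.03, -1], [0, 0, 0, 0, 0, -0.03, -1], [0, 0, -0.04, 0, 0, -0.03, -1], [0, 0, -0.08, 0, 0, -0.03, -1], [0, 0, -0.12, 0, 0, -0.1, -1], [0, 0, -0.12, 0, 0, -0.22, -1], [0, 0, -0.12, 0, 0, -0.34, -1], [0, 0, -0.12, 0, 0, -0.46, -1]]
  ]
}}

```text
clock: 18.63
position: [0.5259, 0.034, 0.122]
ee_rot: [2.055, 2.376, 0.002]
force: [-0.0, 0.7, -0.3]
width: 0.999
gripper_force: 0.0
```

Run:
```python
from h import *
o=st()
masks={}
for n in('top','side'):
    for l in look('stencil',n)[:2]:
        print(n,l['p'],l['pixel'],l['mask'].sum(),ray(l['pixel'],n,.004))
        masks.setdefault(n,l['mask'].astype(float))
for c in(['top'],['side']):
    if c[0] in masks: print(c,fit('stencil',c,[.5,-.329,.085],masks))
goal(.48,-.2,.12,-.7);goal(.495,-.33,.10,.085)
```

```text
t 18.63 p [0.5259 0.034  0.122 ] psi -1.4261 tilt [0.0012 0.0007] F [-0.   0.7 -0.3] T [-0.15  0.05  0.06] w 91.9 g 0.0 q [-0.65  0.41  0.65  1.95 -0.31  0.89  0.31]
top 0.6 [479.0, 232.9] 2018 [ 0.49752819 -0.33691024]
side 0.75 [267.9, 327.8] 1285 [0.62227503 0.44157531]
side 0.6 [446.1, 143.2] 522 [ 0.44475348 -0.33818626]
['top'] (array([ 0.4949, -0.3353,  0.0447]), np.float64(0.031))
['side'] (array([ 1.26 , -1.617,  3.855]), np.float64(1.0))
move [-0.2254, -0.0763, 0.001] [-0.0003, -0.0005, -0.7367]
move [-0.3563, -0.0788, 0.021] [-0.0001, -0.0006, -1.5217]
```

Request:
{"name": "jog_arm", "arguments": {
  "motion": [
    [[-0.03, -0.008, 0, 0, 0, -0.12, -1], [-0.065, -0.016, 0, 0, 0, -0.24, -1], [-0.1, -0.024, 0, 0, 0, -0.36, -1], [-0.14, -0.032, 0, 0, 0, -0.48, -1], [-0.175, -0.04, 0, 0, 0, -0.6, -1], [-0.21, -0.048, 0, 0, 0, -0.72, -1], [-0.25, -0.056, 0, 0, 0, -0.84, -1], [-0.29, -0.064, 0, 0, 0, -0.96, -1], [-0.325, -0.072, 0, 0, 0, -1.08, -1], [-0.36, -0.078, 0, 0, 0, -1.2, -1]]
  ]
}}

```text
clock: 19.67
position: [0.4971, -0.3358, 0.1207]
ee_rot: [-0.362, -3.119, -0.0]
force: [0.3, -0.4, -0.1]
width: 1.004
gripper_force: 0.0
```

Request:
{"name": "jog_arm", "arguments": {
  "motion": [
    [[0, 0, 0, 0, 0, -0.12, -1], [0, 0, 0, 0, 0, -0.24, -1], [0, 0, 0, 0, 0, -0.26, -1], [0, 0, 0, 0, 0, -0.26, -1], [0, 0, 0, 0, 0, -0.26, -1]]
  ]
}}

```text
clock: 20.08
position: [0.4983, -0.3331, 0.1209]
ee_rot: [0.037, -3.141, -0.001]
force: [-0.5, 0.4, 0.1]
width: 0.999
gripper_force: 0.0
```

Run:
```python
from h import *
o=st()
masks={}
for n in('side',):
    for l in look('stencil',n)[:3]:
        print(n,l['p'],l['pixel'],l['mask'].sum())
        if l['pixel'][1]<200: masks.setdefault(n,l['mask'].astype(float))
if masks: print(fit('stencil',['side'],[.496,-.335,.045],masks))
goal(.4963,-.3349,.03,.045)
M['chip']=[box(.031,.031,.044,.049)]
for n in('top','side'):
    L=[l for l in look('chip',n) if np.hypot(*(np.array(l['pixel'])-proj(np.array([[.527,.033,.049]]),n)[0]))<10]
    L2=look('jig',n)
    for l in L[:1]: print('chip',n,l['pixel'],fit('chip',[n],[.526,.033,-.09],{n:l['mask'].astype(float)}))
    for l in L2[:1]: print('jig',n,l['pixel'],fit('jig',[n],[.526,.033,-.09],{n:l['mask'].astype(float)}))
im=get_image('top');cv2.imwrite('pics/t8.png',cv2.resize(im[170:290,310:510,::-1],(800,480),interpolation=cv2.INTER_CUBIC))
```

```text
t 20.08 p [ 0.4983 -0.3331  0.1209] psi 0.0234 tilt [-0.0005  0.0006] F [-0.5  0.4  0.1] T [0.02 0.03 0.05] w 91.9 g 0.0 q [ 0.29  0.48  0.3   1.75 -0.17  0.94  2.25]
side 0.8 [429.9, 137.3] 911
(array([ 0.4983, -0.3368,  0.0397]), np.float64(0.037))
move [0.0023, -0.002, 0.0911] [0.0003, -0.0002, -0.0194]
chip top [333.1, 222.5] (array([ 0.5281,  0.0323, -0.0223]), np.float64(0.214))
jig top [334.3, 231.7] (array([ 0.5252,  0.0335, -0.0979]), np.float64(0.069))
jig side [377.4, 208.3] (array([ 0.5283,  0.0302, -0.0923]), np.float64(0.099))
```

View pics/t8.png

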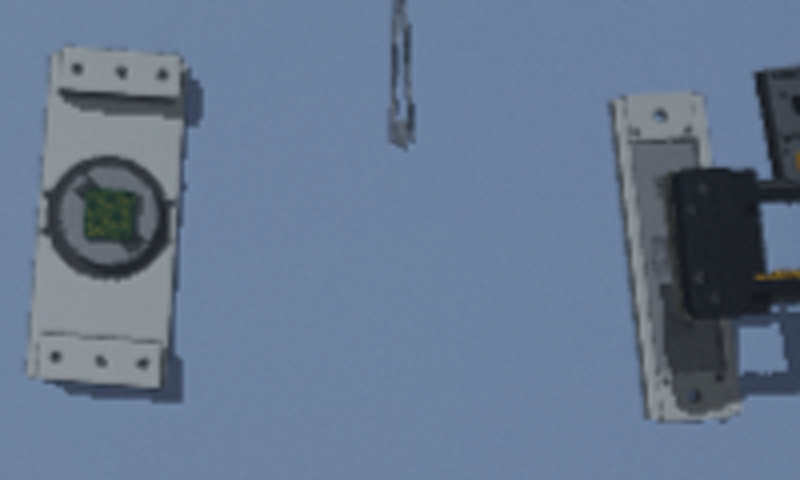

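The top view shows the chip gripped and centred in the ring at (337,223.5). The stencil holes are at (474.4,198.1) and (483.4,268.6), the pins at (339.9,187.4) and (334.9,259.9).

Run:
```python
from h import *
for a,b,z in(((474.4,198.1),(483.4,268.6),.007),((339.9,187.4),(334.9,259.9),.056)):
    A=ray(a,'top',z);B=ray(b,'top',z);d=A-B;print(A,B,'mid',(A+B)/2,'len',np.hypot(*d),'yaw',np.arctan2(d[1],d[0]))
goal(.4963,-.3349,.03,.045)
```

```text
[ 0.58847591 -0.33019748] [ 0.40639159 -0.34037138] mid [ 0.49743375 -0.33528443] len 0.18236832638216638 yaw 0.05581667004067977
[0.6151794  0.02473071] [0.4358691  0.04103923] mid [0.52552425 0.03288497] len 0.18005041691881782 yaw -0.09070183632189815
move [0.0021, -0.0013, 0.0913] [0.0, 0.0, -0.0171]
```

Request:
{"name": "jog_arm", "arguments": {
  "motion": [
    [[0.001, -0.0015, 0.04, 0, 0, -0.02, -1], [0.001, -0.0015, 0.08, 0, 0, -0.02, -1], [0.001, -0.0015, 0.11, 0, 0, -0.02, -1], [0.001, -0.0015, 0.125, 0, 0, -0.02, -1], [0.001, -0.0015, 0.13, 0, 0, -0.02, -1], [0.001, -0.0015, 0.13, 0, 0, -0.02, -1], [0.001, -0.0015, 0.13, 0, 0, -0.02, -1]]
  ]
}}

```text
clock: 21.22
position: [0.4979, -0.3357, -0.0079]
ee_rot: [-0.075, 3.14, -0.001]
force: [0.0, 0.6, -0.0]
width: 1.001
gripper_force: 0.0
```

Run:
```python
from h import *
st();goal(.4975,-.3345,-.0212,.047)
```

```text
t 21.22 p [ 0.4979 -0.3357 -0.0079] psi 0.0479 tilt [ 0.0009 -0.0006] F [ 0.   0.6 -0. ] T [-0.02  0.03  0.01] w 92.1 g 0.0 q [ 0.34  0.64  0.24  1.85 -0.23  0.68  2.33]
move [0.0004, 0.0012, 0.0133] [-0.0006, 0.0009, 0.0009]
```

Request:
{"name": "jog_arm", "arguments": {
  "motion": [
    [[0, 0.001, 0.007, 0, 0, 0, -1], [0, 0.001, 0.013, 0, 0, 0, -1], [0, 0.001, 0.013, 0, 0, 0, 1], [0, 0.001, 0.013, 0, 0, 0, 1], [0, 0.001, 0.013, 0, 0, 0, 1], [0, 0.001, 0.013, 0, 0, 0, 1], [0, 0.001, 0.013, 0, 0, 0, 1], [0, 0.001, 0.013, 0, 0, 0, 1], [0, 0.001, 0.013, 0, 0, 0, 1]]
  ],
  "force": 30
}}

```text
clock: 21.97
position: [0.4975, -0.3342, -0.0215]
ee_rot: [-0.076, 3.14, -0.0]
force: [0.2, 0.7, 2.5]
width: 0.645
gripper_force: 30.0
```

Run:
```python
from h import *
st()
```

```text
t 21.97 p [ 0.4975 -0.3342 -0.0215] psi 0.0481 tilt [ 0.0004 -0.0001] F [0.2 0.7 2.5] T [ 0.14  0.12 -0.03] w 59.4 g 30.0 q [ 0.34  0.66  0.23  1.86 -0.24  0.65  2.34]
```

Request:
{"name": "jog_arm", "arguments": {
  "motion": [
    [[0, 0, -0.015, 0, 0, 0, 1], [0, 0, -0.04, 0, 0, 0, 1], [0, 0, -0.075, 0, 0, 0, 1], [0, 0, -0.11, 0, 0, 0, 1], [0, 0, -0.13, 0, 0, 0, 1], [0, 0, -0.13, 0, 0, 0, 1]]
  ]
}}

```text
clock: 22.47
position: [0.4997, -0.3359, 0.1131]
ee_rot: [-0.075, 3.134, -0.006]
force: [0.7, -0.4, -0.7]
width: 0.646
gripper_force: 30.0
```

Run:
```python
from h import *
st();goal(.5271,.0338,.1,-.092)
```

```text
t 22.47 p [ 0.4997 -0.3359  0.1131] psi 0.0478 tilt [ 0.0066 -0.0036] F [ 0.7 -0.4 -0.7] T [0.01 0.01 0.07] w 59.4 g 30.0 q [ 0.29  0.48  0.3   1.76 -0.17  0.91  2.28]
move [-0.045, 0.368, 0.0119] [-0.0035, 0.0067, 0.1398]
```

Request:
{"name": "jog_arm", "arguments": {
  "motion": [
    [[-0.002, 0.015, 0, 0, 0, 0.01, 1], [-0.006, 0.05, 0, 0, 0, 0.02, 1], [-0.011, 0.09, 0, 0, 0, 0.035, 1], [-0.016, 0.13, 0, 0, 0, 0.05, 1], [-0.021, 0.17, 0, 0, 0, 0.065, 1], [-0.026, 0.21, 0, 0, 0, 0.08, 1], [-0.031, 0.25, 0, 0, 0, 0.095, 1], [-0.036, 0.29, 0, 0, 0, 0.11, 1], [-0.041, 0.33, 0, 0, 0, 0.125, 1], [-0.045, 0.355, 0, 0, 0, 0.14, 1]]
  ]
}}

```text
clock: 23.3
position: [0.5243, 0.0276, 0.1074]
ee_rot: [-0.139, -3.137, -0.002]
force: [0.3, 0.3, -1.8]
width: 0.645
gripper_force: 30.0
```

Request:
{"name": "jog_arm", "arguments": {
  "motion": [
    [[0, 0.013, 0, 0, 0, 0, 1], [0, 0.013, 0, 0, 0, 0, 1], [0, 0.013, 0, 0, 0, 0, 1], [0, 0.013, 0, 0, 0, 0, 1], [0, 0.013, 0, 0, 0, 0, 1]]
  ]
}}

```text
clock: 23.72
position: [0.5261, 0.0338, 0.108]
ee_rot: [-0.148, -3.138, 0.001]
force: [0.2, 0.5, -1.4]
width: 0.646
gripper_force: 30.0
```

Run:
```python
from h import *
o=st();goal(.5271,.0338,.04,-.092);z=o['position'][2]+.0215
M['stencil']=[box(.206,.06,z,z+.008)]
for n in('top','side'):
    for l in look('stencil',n)[:2]:
        print(n,l['p'],l['pixel'],l['mask'].sum(),proj(np.array([[.5271,.0338,z]]),n))
im=get_image('side');a=cv2.resize(im[130:250,310:450,::-1],(466,400),interpolation=cv2.INTER_CUBIC)
im=get_image('top');b=cv2.resize(im[170:290,290:390,::-1],(333,400),interpolation=cv2.INTER_CUBIC)
cv2.imwrite('pics/s9.png',np.hstack([a,b]))
```

```text
t 23.72 p [0.5261 0.0338 0.108 ] psi -0.0942 tilt [-0.0005 -0.0007] F [ 0.2  0.5 -1.4] T [-0.01  0.   -0.03] w 59.4 g 30.0 q [-0.37  0.38  0.27  1.94 -0.14  0.84  1.45]
move [-0.001, 0.0001, 0.068] [-0.0007, -0.0005, -0.0022]
side 0.58 [394.1, 175.9] 1133 [[380.4442611  174.70000008]]
```

View pics/s9.png

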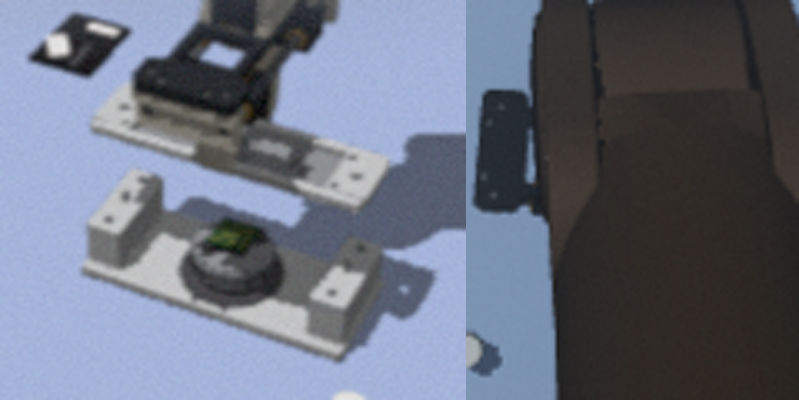

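The side view shows the stencil level above the jig, square to it, its ends at about (338,167) and (426,185). That was my 11th picture, one over the limit of 10, so I'm viewing no more and will use numbers from here on.

Run:
```python
from h import *
o=observe();z=o['position'][2]+.0215;p=[*o['position'][:2],-.0942]
M['stencil']=[box(.206,.06,z,z+.008)]
m=[l for l in look('stencil','side') if l['pixel'][1]<250][0]['mask'];r=render(M['stencil'],p,'side')>.5
j=[l for l in look('jig','side')][0]['mask'];rj=render(M['jig'],[.5271,.0338,-.092],'side')>.5
for a,b in((m,r),(j,rj)):
    for k in(a,b):
        v,u=np.nonzero(k)
        L=u<=u.min()+6;Rr=u>=u.max()-6
        print(u.min(),u.max(),v.min(),v.max(),'L',v[L].mean().round(1),'R',v[Rr].mean().round(1),k.sum())
# partial fit: ignore pixels where gripper hides (rendered-not-mask in middle): use only ends
w=np.zeros((400,640));u0,u1=np.nonzero(m)[1].min(),np.nonzero(m)[1].max()
w[:,:u0+10]=1;w[:,u1-22:]=1
f=lambda q:(w*(render(M['stencil'],[q[0],q[1],p[2]],'side')-m)**2).sum()
print('stencil rep',p,'fit',minimize(f,p[:2],method='Nelder-Mead',options=dict(initial_simplex=[[p[0],p[1]],[p[0]+.006,p[1]],[p[0],p[1]+.006]])).x)
print('jig side',fit('jig',['side'],[.527,.034,-.09],{'side':j.astype(float)}))
```

```text
337 426 155 194 L 165.8 R 181.2 1163
336 426 155 194 L 167.1 R 181.2 1620
334 424 181 236 L 203.4 R 212.3 2515
334 425 181 239 L 204.5 R 212.9 2771
stencil rep [np.float64(0.5264127313113276), np.float64(0.035037684959614075), -0.0942] fit [0.526794   0.03332558]
jig side (array([ 0.5288,  0.031 , -0.0975]), np.float64(0.094))
```

Request:
{"name": "jog_arm", "arguments": {
  "motion": [
    [[-0.0012, 0, 0.015, 0, 0, -0.002, 1], [-0.0012, 0, 0.035, 0, 0, -0.002, 1], [-0.0012, 0, 0.05, 0, 0, -0.002, 1], [-0.0012, 0, 0.06, 0, 0, -0.002, 1], [-0.0012, 0, 0.064, 0, 0, -0.002, 1], [-0.0012, 0, 0.064, 0, 0, -0.002, 1], [-0.0012, 0, 0.064, 0, 0, -0.002, 1]]
  ]
}}

```text
clock: 24.8
position: [0.528, 0.0355, 0.0447]
ee_rot: [0.141, 3.138, 0.0]
force: [0.1, 0.4, -1.2]
width: 0.646
gripper_force: 30.0
```

Run:
```python
from h import *
o=st();goal(.5275,.0338,.028,-.092)
```

```text
t 24.8 p [0.528  0.0355 0.0447] psi -0.0899 tilt [0.0005 0.0001] F [ 0.1  0.4 -1.2] T [ 0.02 -0.02  0.04] w 59.4 g 30.0 q [-0.35  0.47  0.24  1.99 -0.17  0.69  1.48]
move [0.0003, -0.0017, 0.0167] [0.0001, 0.0004, 0.0021]
```

Request:
{"name": "jog_arm", "arguments": {
  "motion": [
    [[0, -0.0017, 0.002, 0, 0, 0.002, 1], [0, -0.0017, 0.005, 0, 0, 0.002, 1], [0, -0.0017, 0.008, 0, 0, 0.002, 1], [0, -0.0017, 0.009, 0, 0, 0.002, 1], [0, -0.0017, 0.009, 0, 0, 0.002, 1]]
  ]
}}

```text
clock: 25.22
position: [0.5273, 0.0338, 0.035]
ee_rot: [-0.144, -3.138, 0.0]
force: [-0.5, -0.0, -0.2]
width: 0.649
gripper_force: 30.0
```

Run:
```python
from h import *
o=st();goal(.5275,.0338,.028,-.092)
```

```text
t 25.22 p [0.5273 0.0338 0.035 ] psi -0.0919 tilt [-0.0003  0.    ] F [-0.5 -0.  -0.2] T [ 0.06 -0.01  0.02] w 59.7 g 30.0 q [-0.34  0.49  0.24  2.   -0.18  0.67  1.49]
move [-0.0002, 0.0001, 0.007] [-0.0, -0.0003, 0.0001]
```

Request:
{"name": "jog_arm", "arguments": {
  "motion": [
    [[0, 0, 0.001, 0, 0, 0, 1], [0, 0, 0.002, 0, 0, 0, 1], [0, 0, 0.003, 0, 0, 0, 1], [0, 0, 0.004, 0, 0, 0, 1], [0, 0, 0.004, 0, 0, 0, 1]]
  ]
}}

```text
clock: 25.63
position: [0.5273, 0.0338, 0.031]
ee_rot: [-0.144, -3.138, 0.0]
force: [-0.1, -0.4, -2.0]
width: 0.647
gripper_force: 30.0
```

Run:
```python
from h import *
o=st();goal(.5275,.0338,.028,-.092)
```

```text
t 25.63 p [0.5273 0.0338 0.031 ] psi -0.0918 tilt [-0.0003 -0.    ] F [-0.1 -0.4 -2. ] T [ 0.02  0.   -0.01] w 59.5 g 30.0 q [-0.34  0.5   0.24  2.   -0.18  0.66  1.49]
move [-0.0002, 0.0, 0.003] [-0.0, -0.0003, 0.0002]
```

Freely going over the pins. Seating it.

Request:
{"name": "jog_arm", "arguments": {
  "motion": [
    [[0, 0, 0.001, 0, 0, 0, 1], [0, 0, 0.002, 0, 0, 0, 1], [0, 0, 0.003, 0, 0, 0, 1], [0, 0, 0.0035, 0, 0, 0, 1], [0, 0, 0.0035, 0, 0, 0, 1]]
  ]
}}

```text
clock: 26.05
position: [0.5274, 0.0338, 0.0279]
ee_rot: [0.144, 3.138, 0.0]
force: [-0.7, -0.3, 1.6]
width: 0.65
gripper_force: 30.0
```

Run:
```python
from h import *
o=st()
```

```text
t 26.05 p [0.5274 0.0338 0.0279] psi -0.092 tilt [0.     0.0002] F [-0.7 -0.3  1.6] T [0.06 0.22 0.02] w 59.8 g 30.0 q [-0.34  0.5   0.23  2.   -0.18  0.66  1.49]
```

Contact at the expected height. Release and withdraw.

Request:
{"name": "jog_arm", "arguments": {
  "motion": [
    [[0, 0, 0.0005, 0, 0, 0, -0.2], [0, 0, 0.0005, 0, 0, 0, -0.4], [0, 0, 0, 0, 0, 0, -1], [0, 0, 0, 0, 0, 0, -1], [0, 0, 0, 0, 0, 0, -1], [0, 0, 0, 0, 0, 0, -1], [0, 0, -0.03, 0, 0, 0, -1], [0, 0, -0.07, 0, 0, 0, -1], [0, 0, -0.11, 0, 0, 0, -1], [0, 0, -0.15, 0, 0, 0, -1]]
  ],
  "force": 3
}}

```text
clock: 26.88
position: [0.5269, 0.0335, 0.1793]
ee_rot: [-0.145, -3.137, 0.001]
force: [1.5, 0.3, -0.2]
width: 1.0
gripper_force: 0.0
```

Request:
{"name": "jog_arm", "arguments": {
  "motion": [
    [[0, -0.04, 0, 0, 0, 0, -1], [0, -0.08, 0, 0, 0, 0, -1], [0, -0.12, 0, 0, 0, 0, -1], [0, -0.16, 0, 0, 0, 0, -1], [0, -0.2, 0, 0, 0, 0, -1], [0, -0.24, 0, 0, 0, 0, -1], [0, -0.24, 0, 0, 0, 0, -1]]
  ]
}}

```text
clock: 27.47
position: [0.503, -0.2149, 0.1784]
ee_rot: [0.161, 3.137, -0.008]
force: [0.1, -0.3, 0.7]
width: 1.001
gripper_force: 0.0
```

Run:
```python
from h import *
o=st();M['stencil']=[box(.206,.06,.0495,.0575)]
for n in('top','side'):
    for l in look('stencil',n)[:2]:
        if np.hypot(*(np.array(l['pixel'])-proj(np.array([[.527,.034,.05]]),n)[0]))<20: print(n,l['p'],l['pixel'],l['mask'].sum(),fit('stencil',[n],[.527,.033,-.09],{n:l['mask'].astype(float)}))
```

```text
t 27.47 p [ 0.503  -0.2149  0.1784] psi -0.1025 tilt [ 0.0004 -0.0049] F [ 0.1 -0.3  0.7] T [-0.08  0.03  0.  ] w 92.1 g 0.0 q [ 0.    0.34  0.4   1.82 -0.15  1.01  1.92]
top 0.62 [335.3, 225.2] 2049 (array([ 0.527 ,  0.0332, -0.0912]), np.float64(0.026))
side 0.72 [380.6, 199.2] 1531 (array([ 0.5274,  0.0317, -0.0961]), np.float64(0.032))
side 0.59 [377.0, 211.8] 101 (array([ 0.5888,  0.0265, -0.7401]), np.float64(12.715))
```

Request:
{"name": "jog_arm", "arguments": {
  "motion": [
    [[0, 0, 0, 0, 0, 0, -1], [0, 0, 0, 0, 0, 0, -1], [0, 0, 0, 0, 0, 0, -1]]
  ]
}}

```text
clock: 27.92
position: [0.5058, -0.204, 0.1777]
ee_rot: [0.141, 3.138, 0.001]
force: [-0.1, 0.6, 0.4]
width: 1.003
gripper_force: 0.0
```

```bash
python3 -c "
from cell import *
print(sign_off())"
```

```text
the job is handed in; nothing more can be done
None
```

I handed the job in at about 28 s: chip on the pedestal with the ring turned to its end stop, stencil released over both pins and flat on the rests by the camera fits (the hand-in returned no verdict), though I viewed 11 pictures against the limit of 10 and touched the empty mat at up to 92 N wrist force while finding the true fingertip height.

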